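# Put each pair of rooks beside its own king

### The job

Two piece trays each hold a king in the middle cell, one tall and one short. Stand the two tall black rooks in the empty cells either side of the tall king and the two short black rooks in the empty cells either side of the short king, one rook to a cell, upright on the cell floor. Do not knock any rook or king over, leave the kings standing in their cells, and leave the bell and the mug where they are.

Things in the scene. Friction and masses are not known exactly. Their poses are not given: they have to be found in the camera images.
- rook_tall_1: tall ebonised (black) rook: castle crown on a narrower waist and round foot. 64 mm high; foot 36, waist 20 mm across; crown straight-sided, 32 mm across, from 40 mm up to the top: grip there, about 50 mm up. About 50 g. Origin: centre of its underside, z up. Identical to the other tall rook. Loose, in the row of rooks, bell and mug nearest the robot, centres 100 mm or more apart, any order
- rook_tall_2: tall ebonised (black) rook: castle crown on a narrower waist and round foot. 64 mm high; foot 36, waist 20 mm across; crown straight-sided, 32 mm across, from 40 mm up to the top: grip there, about 50 mm up. About 50 g. Origin: centre of its underside, z up. Identical to the other tall rook. Loose, in the row of rooks, bell and mug nearest the robot, centres 100 mm or more apart, any order
- rook_short_1: short ebonised (black) rook: castle crown on a narrower waist and round foot. 42 mm high; foot 26, waist 14 mm across; crown straight-sided, 23 mm across, from 26 mm up to the top: grip there, about 33 mm up. About 25 g. Origin: centre of its underside, z up. Identical to the other short rook. Loose, in the row of rooks, bell and mug nearest the robot, any order
- rook_short_2: short ebonised (black) rook: castle crown on a narrower waist and round foot. 42 mm high; foot 26, waist 14 mm across; crown straight-sided, 23 mm across, from 26 mm up to the top: grip there, about 33 mm up. About 25 g. Origin: centre of its underside, z up. Identical to the other short rook. Loose, in the row of rooks, bell and mug nearest the robot, any order
- king_tall: tall pale boxwood king with a cross on top, 95 mm high, foot 38 mm across; loose, standing in the middle cell of one tray (tray_a). Origin: centre of its underside
- king_short: short pale boxwood king with a cross on top, 62 mm high, foot 28 mm across; loose, standing in the middle cell of the other tray (tray_b). Origin: centre of its underside
- tray_a: fixed low walnut tray, 70 mm (its x) by 214 mm (its y), 12 mm high, one of two alike beyond the row of rooks. Three open cells in a row, centres at y = -70, 0, +70 mm; each 62 (x) by 66 (y) mm inside, floor 5 mm above the table, walls 4 mm thick. Origin: centre of its underside. This one holds the tall king; its end cells are empty at the start
- tray_b: fixed low walnut tray, 70 mm (its x) by 214 mm (its y), 12 mm high, one of two alike beyond the row of rooks. Three open cells in a row, centres at y = -70, 0, +70 mm; each 62 (x) by 66 (y) mm inside, floor 5 mm above the table, walls 4 mm thick. Origin: centre of its underside. This one holds the short king; its end cells are empty at the start
- bell: chrome desk bell, a dome on a black base, 80 mm across and 56 mm high with its button; loose, 250 g. Origin: centre of its underside. A bystander
- mug: cream porcelain mug, 78 mm across and 88 mm high, handle on its own +y side reaching about 70 mm from its axis, turned roughly towards the robot; loose, 330 g. Origin: centre of its underside. A bystander
Mind the look-alikes: they are no part of the job. What is shaped like the rook_tall_2 but purple is not meant. Leave any blue look-alike of the rook_tall_1 alone.

How it is judged:
At the end, for the whole second after the job is handed in: A tall rook in each end cell of the tall king's tray, a short one in each end cell of the other: on the cell floor (underside 2-9 mm up), within 20 mm (tray x) and 21 mm (y) of cell centre, tilt < 0.15 rad, at rest; both kings likewise in their middle cells; bell and mug moved < 30 mm (((x of rook_tall_1 in the frame of tray_a between -0.02 and 0.02 m and y of rook_tall_1 in the frame of tray_a between 0.049 and 0.091 m and z of rook_tall_1 in the frame of tray_a between 0.002 and 0.009 m and angle between each of rook_tall_1, rook_tall_2's own z axis and vertical below 0.15 rad and linear speed of each of rook_tall_1, rook_tall_2 below 0.02 m/s and x of rook_tall_2 in the frame of tray_a between -0.02 and 0.02 m and y of rook_tall_2 in the frame of tray_a between -0.091 and -0.049 m and z of rook_tall_2 in the frame of tray_a between 0.002 and 0.009 m) or (x of rook_tall_2 in the frame of tray_a between -0.02 and 0.02 m and y of rook_tall_2 in the frame of tray_a between 0.049 and 0.091 m and z of rook_tall_2 in the frame of tray_a between 0.002 and 0.009 m and angle between each of rook_tall_2, rook_tall_1's own z axis and vertical below 0.15 rad and linear speed of each of rook_tall_2, rook_tall_1 below 0.02 m/s and x of rook_tall_1 in the frame of tray_a between -0.02 and 0.02 m and y of rook_tall_1 in the frame of tray_a between -0.091 and -0.049 m and z of rook_tall_1 in the frame of tray_a between 0.002 and 0.009 m)) and ((x of rook_short_1 in the frame of tray_b between -0.02 and 0.02 m and y of rook_short_1 in the frame of tray_b between 0.049 and 0.091 m and z of rook_short_1 in the frame of tray_b between 0.002 and 0.009 m and angle between each of rook_short_1, rook_short_2's own z axis and vertical below 0.15 rad and linear speed of each of rook_short_1, rook_short_2 below 0.02 m/s and x of rook_short_2 in the frame of tray_b between -0.02 and 0.02 m and y of rook_short_2 in the frame of tray_b between -0.091 and -0.049 m and z of rook_short_2 in the frame of tray_b between 0.002 and 0.009 m) or (x of rook_short_2 in the frame of tray_b between -0.02 and 0.02 m and y of rook_short_2 in the frame of tray_b between 0.049 and 0.091 m and z of rook_short_2 in the frame of tray_b between 0.002 and 0.009 m and angle between each of rook_short_2, rook_short_1's own z axis and vertical below 0.15 rad and linear speed of each of rook_short_2, rook_short_1 below 0.02 m/s and x of rook_short_1 in the frame of tray_b between -0.02 and 0.02 m and y of rook_short_1 in the frame of tray_b between -0.091 and -0.049 m and z of rook_short_1 in the frame of tray_b between 0.002 and 0.009 m)) and x of king_tall in the frame of tray_a between -0.02 and 0.02 m and y of king_tall in the frame of tray_a between -0.021 and 0.021 m and z of king_tall in the frame of tray_a between 0.002 and 0.009 m and angle between each of king_tall, king_short's own z axis and vertical below 0.15 rad and linear speed of each of king_tall, king_short below 0.02 m/s and x of king_short in the frame of tray_b between -0.02 and 0.02 m and y of king_short in the frame of tray_b between -0.021 and 0.021 m and z of king_short in the frame of tray_b between 0.002 and 0.009 m and distance of each of bell, mug from where it was at the start of the episode below 0.03 m); the robot touches nothing.
It fails at once if a rook is knocked over (angle between any of rook_tall_1, rook_tall_2, rook_short_1, rook_short_2's own z axis and vertical above 0.8 rad).
It fails at once if a king is knocked over (angle between any of king_tall, king_short's own z axis and vertical above 0.8 rad).
It fails at once if the bell is pushed away or tipped (distance of bell from where it was at the start of the episode above 0.03 m or angle between bell's own z axis and vertical above 0.4 rad).
It fails at once if the mug is pushed away or tipped (distance of mug from where it was at the start of the episode above 0.03 m or angle between mug's own z axis and vertical above 0.4 rad).
It also fails if it takes over 109 s, if anything falls off the work surface, if the arm or the gripper's body presses on something with over 40 N, if the wrist force passes 120 N, or if a joint passes its speed limit or range.

### The arm

A 6-joint arm with a two-finger parallel gripper is mounted at the origin on the work surface. World frame = base frame: x ahead of the robot, y to its left, z up, the work surface at z = 0. Lengths are in m, angles in rad, forces in N, time in s.
With the tool pointing down it reaches from about 0.3 to 0.875 m from the base axis. Payload 6.4 kg.
Tool frame: the origin (TCP) lies midway between the tips of the shut fingers; the grasp point (between the pads) lies 19 mm behind it (arm.grasp_offset is the distance from the TCP to the grasp point, in m); z points along the fingers, y is the line along which they close (so a half turn about z gives the same grasp; the last joint's range is limited). The gripper opens to 85 mm and grips with 20 to 120 N. Pads are 22 mm wide; open, the fingers measure 114 mm over their backs; the gripper's body (76 mm by 85 mm) begins 54 mm behind the grasp point. The pads swing forward as they close: fully open they stand 13 mm farther back than shut.
Start: joints at [0.96, 0.181, 1.607, -0, 1.354, -0.206], TCP at [0.226, 0.529, 0.231] pointing down, gripper open.
Joint ranges: [-2.99, 2.99], [-0.89, 2.07], [0.3, 2.58], [-1.14, 4.28], [0, 2.63], [-3.12, 3.12]. Speed limits (rad/s): [2.57, 2.57, 3.01, 3.14, 3.14, 3.14].

### API

Orientations are given as a rotation vector (axis times angle).
In Python, from plant import arm gives the robot as it stands.
- The arm moves only by the shell command python3 -m creep 'ROWS' [FORCE]. ROWS is JSON, a list of rows, each a list of 5 numbers: the shift along the tool's x, y, z in m, then the turn about the tool's z in degrees, then the opening, from 0 (shut) to 1 (fully open). A call has 1 to 8 rows; each row shifts and turns the commanded pose from where the row before left it, along the tool's axes as they then stand; what a row does not reach is not made up. A row lasts 1/10 s, in which the tool goes at most 50 mm and 8.59 degrees, less where a joint would pass 70% of its speed; a pose out of reach is approached as far as the arm can. A call is refused whole if a number of a shift passes 0.05 or a number of a turn 8.59, either way. A call with a gripper value outside its range is refused whole. The fingers move at their own pace and stop on an object; FORCE is the grip in N (left out, the last holds). Time passes only in rows, so rows that do not move let the fingers close. It gives the time, the measured TCP pose, the force, the opening and the grip force at its end, in the units of the state.
- arm.get_obs(): the state, without advancing time (a new reading comes with each control period).
- arm.camera(name): name is "scene" or "top"; returns a dict with "img" (400x640x3 uint8, red, green, blue), "depth" (400x640 float32, m along the optical axis (not along the pixel's ray), 0 where there is no reading), "intrinsics" (3x3 intrinsics, pixels), "R" (3x3) and "t" (3): a world point X has camera coordinates R X + t. Camera axes: x right, y down, z forward; pixel columns grow to the right and rows downward; lengths in m; the calibration is good to about 2 mm. A picture is of the moment at which its call begins.
- arm.job_done(): hands the job in; it is judged then, once.
The state is a dict: "time": time; "joints": joint angles; "joint_vel": joint speeds; "joint_torque": joint torques, N m; "ee_pos": TCP position; "tcp_rot": TCP orientation; "contact_force": force on the tool from outside, world axes, zero at the start; "moment": the same for the moment, N m; "gripper_width": opening from 0.0 (shut) to 1.0 (fully open); "gripper_force": force on a finger pad.
Only numpy, scipy, OpenCV 4.12 (cv2) and the standard library are available. Lean on these libraries where they do the work, as an engineer would, in place of code of your own. Each camera call takes 0.05 s, during which the arm holds its last target. There are 200 camera calls.

## Working session

There is one attempt and no reset: what is moved stays moved. The work goes in short steps, Python scripts to look and compute and a shell command to move; the robot and the scene stay as the last step left them, time stands still between calls to the robot, and variables do not carry over. Pictures are saved under pics/ and viewed, at most 14 in all, crops included, and the job is handed in when it is done.

```bash
ls; mkdir -p pics
python3 - <<'E'
from plant import arm
import cv2,numpy as np
for n in("top","scene"):
    c=arm.camera(n); cv2.imwrite(f"pics/{n}0.png",c["img"][...,::-1]); np.savez(f"/tmp/{n}0.npz",**c)
    print(n,c["intrinsics"].round(1).tolist(),c["R"].round(3).tolist(),c["t"].round(3).tolist())
o=arm.get_obs();print(o["time"],o["ee_pos"],o["tcp_rot"],o["gripper_width"],arm.grasp_offset)
E
```

```text
pics
top [[431.5, 0.0, 322.1], [0.0, 431.5, 202.0], [0.0, 0.0, 1.0]] [[-0.001, -1.0, 0.022], [-0.985, -0.003, -0.173], [0.173, -0.022, -0.985]] [-0.009, 0.506, 0.935]
scene [[388.3, 0.0, 316.4], [0.0, 388.3, 203.6], [0.0, 0.0, 1.0]] [[-0.202, 0.979, -0.01], [0.743, 0.147, -0.653], [-0.638, -0.139, -0.757]] [0.076, -0.345, 1.38]
0.1 [0.22614623 0.52810733 0.23047005] [-6.31434496e-01 -3.07679841e+00  2.33890682e-03] 0.996891090255319 0.0187
```

View pics/top0.png

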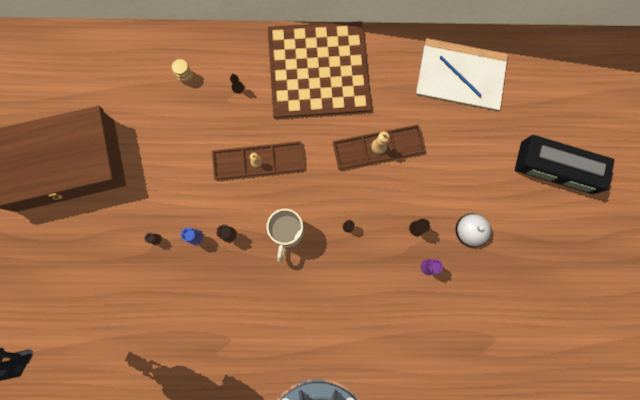

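View pics/scene0.png

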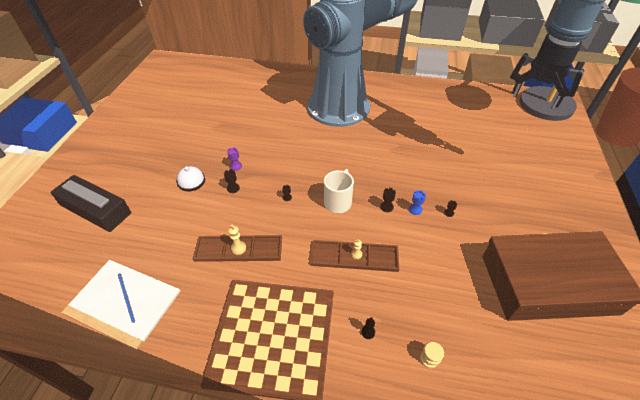

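The top view shows the row, left to right: short rook (153,238), blue look-alike (191,236), tall rook (227,233), mug (285,228), short rook (348,226), tall rook (420,227) and bell (474,230). The purple look-alike is at (432,267). Tray_b (short king) is at (259,161) and tray_a (tall king) at (380,147). The scene view agrees.

```bash
cat > h.py <<'E'
import numpy as np,cv2
def cloud(c):
    K=c["intrinsics"];d=c["depth"];v,u=np.mgrid[:400,:640]
    P=np.stack([(u-K[0,2])/K[0,0]*d,(v-K[1,2])/K[1,1]*d,d],-1)
    W=(P-c["t"])@c["R"]; W[d==0]=np.nan; return W
def proj(c,X):
    p=c["intrinsics"]@(c["R"]@np.array(X)+c["t"]);return p[:2]/p[2]
def top_of(c,x,y,h,r=.035):
    "centre of the things's top face near x,y at height h"
    W=cloud(c);m=(np.hypot(W[...,0]-x,W[...,1]-y)<r)&(W[...,2]>h-.006)&(W[...,2]<h+.008)
    if m.sum()<5:return None
    q=W[m]
    (cx,cy),rad=cv2.minEnclosingCircle(q[:,:2].astype(np.float32))
    return np.r_[q.mean(0),cx,cy,rad,m.sum()].round(4)
E
python3 - <<'E'
import numpy as np,cv2
from h import *
T=np.load("/tmp/top0.npz");S=np.load("/tmp/scene0.npz")
W=cloud(T)
print("table z",np.nanmedian(W[280:310,100:250,2]),np.nanmedian(cloud(S)[120:150,200:290,2]))
for n,(u,v),h in[("short1",(153,238),.042),("blue",(191,236),.064),("tall1",(227,233),.064),("short2",(348,226),.042),("tall2",(420,227),.064),("purple",(432,267),.064),("mug",(285,228),.088),("bell",(474,230),.045)]:
    x,y,z=W[v,u]; r=.05 if n in("mug","bell") else .03
    print(n,W[v,u].round(3),"top",top_of(T,x,y,h,r),"scene",top_of(S,x,y,h,r))
for n,(u0,v0,u1,v1),hk in[("tray_b",(205,135,315,188),.062),("tray_a",(325,118,435,175),.095)]:
    w=W[v0:v1,u0:u1].reshape(-1,3);cen=np.nanmedian(w[w[:,2]>.008],0)
    for c in(T,S):
        Q=cloud(c);m=(np.abs(Q[...,0]-cen[0])<.075)&(np.abs(Q[...,1]-cen[1])<.14)&(Q[...,2]>.008)&(Q[...,2]<.016)
        q=Q[m];k=q[:,:2].astype(np.float32);print(n,m.sum(),cv2.minAreaRect(k))
        print("   king",top_of(c,cen[0],cen[1],hk-.012,.06))
E
```

```text
table z -0.0005827034646551225 -0.0003854383982250713
short1 [0.424 0.367 0.043] top [4.239e-01 3.752e-01 3.930e-02 4.244e-01 3.750e-01 1.170e-02 7.700e+01] scene [4.248e-01 3.761e-01 3.980e-02 4.246e-01 3.762e-01 1.260e-02 5.000e+01]
blue [0.427 0.279 0.058] top [4.293e-01 2.852e-01 6.160e-02 4.299e-01 2.861e-01 1.650e-02 9.200e+01] scene [4.312e-01 2.866e-01 6.190e-02 4.305e-01 2.870e-01 1.680e-02 7.000e+01]
tall1 [0.434 0.201 0.059] top [4.355e-01 2.083e-01 6.120e-02 4.360e-01 2.081e-01 1.590e-02 1.050e+02] scene [4.376e-01 2.088e-01 6.180e-02 4.367e-01 2.098e-01 1.720e-02 6.300e+01]
short2 [ 0.452 -0.067  0.038] top [ 4.542e-01 -7.000e-02  3.990e-02  4.542e-01 -7.040e-02  1.130e-02
  6.800e+01] scene [ 4.562e-01 -6.880e-02  4.000e-02  4.560e-01 -6.900e-02  1.130e-02
  4.600e+01]
tall2 [ 0.448 -0.227  0.055] top [ 4.520e-01 -2.326e-01  6.150e-02  4.509e-01 -2.326e-01  1.620e-02
  8.400e+01] scene [ 4.507e-01 -2.307e-01  6.160e-02  4.506e-01 -2.294e-01  1.770e-02
  5.900e+01]
purple [ 0.36  -0.249  0.057] top [ 3.604e-01 -2.554e-01  6.170e-02  3.610e-01 -2.560e-01  1.620e-02
  9.30
[... 572 characters left out ...]
107566833496)
   king [6.084e-01 1.474e-01 5.540e-02 6.096e-01 1.473e-01 9.100e-03 3.500e+01]
tray_b 587 ((0.6135791540145874, 0.1447688490152359), (0.07386008650064468, 0.21417075395584106), 6.52971076965332)
   king [6.126e-01 1.483e-01 5.230e-02 6.097e-01 1.487e-01 8.700e-03 3.500e+01]
tray_a 593 ((0.648378312587738, -0.14655889570713043), (0.07148371636867523, 0.2146579474210739), 12.05765151977539)
   king [ 6.475e-01 -1.456e-01  8.450e-02  6.494e-01 -1.462e-01  1.250e-02
  7.300e+01]
tray_a 580 ((0.6487516760826111, -0.1454615592956543), (0.07422362267971039, 0.21450835466384888), 11.76974105834961)
   king [ 6.524e-01 -1.438e-01  8.430e-02  6.499e-01 -1.459e-01  1.250e-02
  6.300e+01]
```

```bash
cat > d.py <<'E'
import sys,numpy as np
from plant import arm
from scipy.spatial.transform import Rotation as R
o=arm.get_obs();r=R.from_rotvec(o["tcp_rot"]).as_matrix()
print("t",round(o["time"],1),"tcp",o["ee_pos"].round(4),"yaw_y",np.degrees(np.arctan2(r[1,1],r[0,1])).round(1),"zaxis",r[:,2].round(3),"open",round(o["gripper_width"],3),"F",o["contact_force"].round(1),"grip",round(o["gripper_force"],1))
for a in sys.argv[1:]:
    X=np.array(eval(a));print(a,"tool shift mm",(r.T@(X-o["ee_pos"])*1e3).round(1))
E
python3 -m creep '[[0,0,0,8.3,0.6],[0,0,0,8.3,0.6],[0,0,0,8.3,0.6],[0,0,0,8.3,0.6],[0,0,0,8.3,0.6],[0,0,0,8.3,0.6],[0,0,0,8.3,0.6],[0,0,0,0,0.6]]' 25; python3 d.py "(.424,.3755,.12)"
```

```text
time: 0.9
ee_pos: [0.2263, 0.5283, 0.2308]
tcp_rot: [2.048, 2.382, -0.001]
contact_force: [0.2, -0.5, -0.1]
gripper_width: 0.6
gripper_force: 0.0
t 0.9 tcp [0.2263 0.5283 0.2308] yaw_y 8.6 zaxis [-0.001 -0.001 -1.   ] open 0.6 F [ 0.2 -0.5 -0.1] grip 0.0
(.424,.3755,.12) tool shift mm [-180.7  172.6  110.8]
```

```bash
python3 -m creep '[[-0.03,0.029,0.018,0,0.6],[-0.03,0.029,0.018,0,0.6],[-0.03,0.029,0.018,0,0.6],[-0.03,0.029,0.018,0,0.6],[-0.03,0.029,0.018,0,0.6],[-0.0307,0.0276,0.0208,0,0.6],[0,0,0,0,0.6],[0,0,0,0,0.6]]' >/dev/null; python3 d.py "(.424,.3755,.012)"
```

```text
t 1.7 tcp [0.4245 0.3751 0.1196] yaw_y 8.7 zaxis [-0.002 -0.001 -1.   ] open 0.597 F [-0.5  0.2  0.6] grip 0.0
(.424,.3755,.012) tool shift mm [  0.5  -0.2 107.6]
```

Run:
```python
from plant import arm
import cv2
cv2.imwrite("pics/s1.png",cv2.resize(arm.camera("scene")["img"][100:300,330:560,::-1],None,fx=3,fy=3))
```

```text
(no output)
```

Arrived within 1 mm; go down, then grip.

```bash
python3 -m creep '[[0,0,0.03,0,0.6],[0,0,0.03,0,0.6],[0,0,0.03,0,0.6],[0,0,0.0176,0,0.6],[0,0,0,0,0.6],[0,0,0,0,0.6]]' >/dev/null; python3 d.py "(.424,.3755,.012)"; python3 -m creep '[[0,0,0,0,0],[0,0,0,0,0],[0,0,0,0,0],[0,0,0,0,0],[0,0,0,0,0],[0,0,0,0,0]]' 25 >/dev/null; python3 d.py; python3 -m creep '[[0,0,-0.01,0,0],[0,0,-0.03,0,0],[0,0,-0.03,0,0],[0,0,-0.03,0,0],[0,0,-0.02,0,0],[0,0,0,0,0],[0,0,0,0,0]]' >/dev/null; python3 d.py "(.6054,.2139,.1)"
```

```text
t 2.4 tcp [0.4241 0.3772 0.0138] yaw_y 8.9 zaxis [ 0.001  0.    -1.   ] open 0.6 F [ 0.8 -0.5 -0.3] grip 0.0
(.424,.3755,.012) tool shift mm [-1.7 -0.3  1.8]
t 3.0 tcp [0.4254 0.3768 0.0145] yaw_y 8.7 zaxis [ 0.002  0.002 -1.   ] open 0.259 F [-0.6  0.7  7.4] grip 24.4
t 3.6 tcp [0.4245 0.376  0.1331] yaw_y 8.7 zaxis [ 0.001  0.    -1.   ] open 0.256 F [-0.6 -0.2 -0.8] grip 24.6
(.6054,.2139,.1) tool shift mm [-187.6  154.3   33.2]
```

Run:
```python
from plant import arm
import cv2
cv2.imwrite("pics/s2.png",cv2.resize(arm.camera("scene")["img"][100:300,330:560,::-1],None,fx=3,fy=3))
```

```text
(no output)
```

View pics/s2.png

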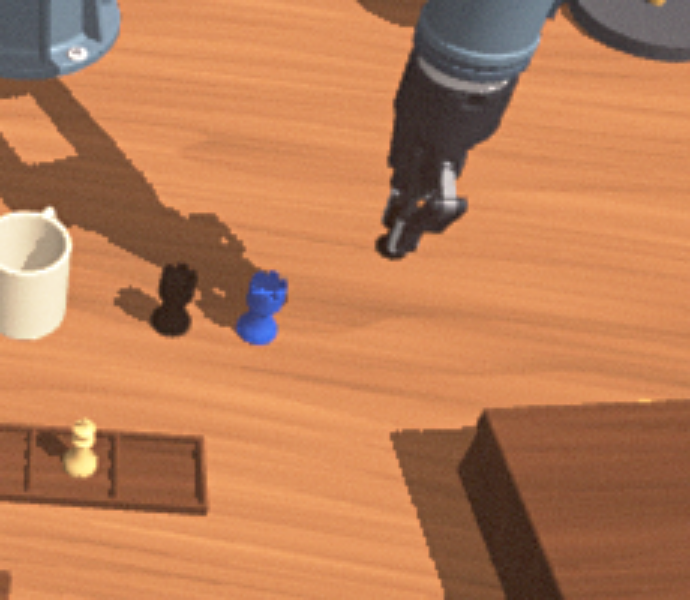

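The short rook hangs upright in the fingers (foot at crop pixel 390,245), and the blue and tall rooks still stand.

```bash
python3 -m creep '[[-0.02,0.016,0,0,0],[-0.03,0.025,0,0,0],[-0.03,0.025,0,0,0],[-0.03,0.025,0,0,0],[-0.03,0.025,0,0,0],[-0.03,0.025,0,0,0],[-0.0176,0.0133,0,0,0],[0,0,0,0,0]]' >/dev/null;  python3 -m creep '[[0,0,0.02,0,0],[0,0,0.02,0,0],[0,0,0.02,0,0],[0,0,0,0,0],[0,0,0,0,0]]' >/dev/null; python3 d.py "(.6054,.2139,.0195)"
```

```text
t 5.0 tcp [0.604  0.2148 0.0722] yaw_y 8.8 zaxis [-0.002 -0.    -1.   ] open 0.258 F [0.5 0.4 0.4] grip 24.6
(.6054,.2139,.0195) tool shift mm [-1.1  1.4 52.7]
```

```bash
python3 -m creep '[[-0.001,0.0014,0.02,0,0],[0,0,0.02,0,0],[0,0,0.01,0,0],[0,0,0,0,0],[0,0,0.001,0,0],[0,0,0.001,0,0],[0,0,0,0,0]]' >/dev/null; python3 d.py "(.6054,.2139,.0195)"
```

```text
t 5.7 tcp [0.6075 0.2134 0.0219] yaw_y 8.7 zaxis [ 0.002  0.    -1.   ] open 0.256 F [-0.1  0.4  0.9] grip 24.6
(.6054,.2139,.0195) tool shift mm [ 0.9 -2.   2.4]
```

```bash
for i in 1 2; do :; done; python3 -m creep '[[0,0,0.001,0,0],[0,0,0,0,0]]' >/dev/null; python3 d.py;  python3 -m creep '[[0,0,0.001,0,0],[0,0,0,0,0]]' >/dev/null; python3 d.py
```

```text
t 5.9 tcp [0.607  0.2132 0.0201] yaw_y 8.7 zaxis [ 0.  0. -1.] open 0.257 F [ 0.8  0.4 -0.9] grip 24.6
t 6.1 tcp [0.6071 0.2132 0.0196] yaw_y 8.7 zaxis [ 0.  0. -1.] open 0.251 F [-2.  -0.6  4.8] grip 25.0
```

Touchdown (4.8 N up). I release to a partial opening and rise; next is the tall rook at (0.4365, 0.209).

```bash
python3 -m creep '[[0,0,0,0,0.4],[0,0,0,0,0.55],[0,0,0,0,0.6],[0,0,0,0,0.6],[0,0,-0.01,0,0.6],[0,0,-0.03,0,0.6],[0,0,-0.04,0,0.6],[0,0,-0.04,0,0.6]]' >/dev/null; python3 d.py "(.4365,.209,.12)"
python3 - <<'E'
from plant import arm
from h import *
for n in("top","scene"):
    c=arm.camera(n);print(top_of(c,.606,.214,.047))
E
```

```text
t 6.9 tcp [0.6064 0.2131 0.1404] yaw_y 8.7 zaxis [-0.001 -0.    -1.   ] open 0.604 F [ 0.8  0.9 -0. ] grip 0.0
(.4365,.209,.12) tool shift mm [  21.6 -168.6   20.5]
[6.061e-01 2.107e-01 4.460e-02 6.067e-01 2.116e-01 1.150e-02 6.900e+01]
[6.074e-01 2.127e-01 4.490e-02 6.069e-01 2.118e-01 1.250e-02 6.600e+01]
```

```bash
python3 -m creep '[[0.004,-0.028,0.003,0,0.65],[0.004,-0.03,0.004,0,0.65],[0.004,-0.03,0.004,0,0.65],[0.004,-0.03,0.004,0,0.65],[0.004,-0.03,0.004,0,0.65],[0.0016,-0.0206,0.001,0,0.65],[0,0,0,0,0.65],[0,0,0,0,0.65]]' >/dev/null; python3 d.py "(.4365,.209,.029)"
```

```text
t 7.8 tcp [0.4376 0.2092 0.1195] yaw_y 8.7 zaxis [ 0.002  0.    -1.   ] open 0.65 F [-0.4  0.3 -0.2] grip 0.0
(.4365,.209,.029) tool shift mm [-0.  -1.3 90.5]
```

```bash
python3 -m creep '[[0,-0.001,0.03,0,0.65],[0,0,0.03,0,0.65],[0,0,0.02,0,0.65],[0,0,0.01,0,0.65],[0,0,0,0,0.65],[0,0,0,0,0.65]]' >/dev/null; python3 d.py "(.4365,.209,.029)"; python3 -m creep '[[0,0,0,0,0],[0,0,0,0,0],[0,0,0,0,0],[0,0,0,0,0],[0,0,0,0,0],[0,0,0,0,0]]' 25 >/dev/null; python3 d.py; python3 -m creep '[[0,0,-0.01,0,0],[0,0,-0.03,0,0],[0,0,-0.04,0,0],[0,0,-0.04,0,0],[0,0,-0.03,0,0],[0,0,-0.01,0,0],[0,0,0,0,0]]' >/dev/null; python3 d.py "(.6342,-.0775,.19)"
```

```text
t 8.4 tcp [0.4371 0.209  0.0296] yaw_y 8.7 zaxis [ 0.001  0.    -1.   ] open 0.65 F [0.4 0.2 0.3] grip 0.0
(.4365,.209,.029) tool shift mm [ 0.1 -0.6  0.6]
t 9.0 tcp [0.4371 0.2091 0.03  ] yaw_y 8.7 zaxis [ 0.002  0.    -1.   ] open 0.368 F [-0.5 -0.3  7.4] grip 24.7
t 9.7 tcp [0.4367 0.2091 0.1904] yaw_y 8.7 zaxis [ 0.003  0.001 -1.   ] open 0.364 F [-0.9  0.6 -1.3] grip 25.1
(.6342,-.0775,.19) tool shift mm [-313.2  151.8    0.8]
```

```bash
python3 -m creep '[[-0.02,0.01,0,0,0],[-0.03,0.0145,0,0,0],[-0.03,0.0145,0,0,0],[-0.03,0.0145,0,0,0],[-0.03,0.0145,0,0,0],[-0.03,0.0145,0,0,0],[-0.03,0.0145,0,0,0],[-0.03,0.0145,0,0,0]]' >/dev/null;  python3 -m creep '[[-0.03,0.0145,0,0,0],[-0.03,0.0145,0,0,0],[-0.0232,0.0113,0,0,0],[0,0,0,0,0],[0,0,0.03,0,0],[0,0,0.03,0,0],[0,0,0.03,0,0],[0,0,0,0,0]]' >/dev/null; python3 d.py "(.6342,-.0775,.035)"
```

```text
t 11.3 tcp [ 0.628  -0.0755  0.0917] yaw_y 8.7 zaxis [-0.013  0.004 -1.   ] open 0.367 F [-1.1  0.3 -0.5] grip 25.1
(.6342,-.0775,.035) tool shift mm [-3.3  6.5 56.6]
```

```bash
python3 -m creep '[[0,0,0,0,0],[0,0,0,0,0]]'>/dev/null; python3 d.py "(.6342,-.0775,.035)"
```

```text
t 11.5 tcp [ 0.6342 -0.0777  0.1003] yaw_y 8.7 zaxis [ 0.002 -0.001 -1.   ] open 0.367 F [-0.1  0.2 -0.9] grip 25.1
(.6342,-.0775,.035) tool shift mm [ 0.2 -0.1 65.3]
```

```bash
python3 -m creep '[[0,0,0.02,0,0],[0,0,0.02,0,0],[0,0,0.015,0,0],[0,0,0.006,0,0],[0,0,0,0,0],[0,0,0,0,0]]'>/dev/null; python3 d.py "(.6342,-.0775,.035)";  python3 -m creep '[[0,0,0.002,0,0],[0,0,0,0,0]]' >/dev/null; python3 d.py;python3 -m creep '[[0,0,0.001,0,0],[0,0,0,0,0]]' >/dev/null; python3 d.py
```

```text
t 12.1 tcp [ 0.6342 -0.0779  0.0389] yaw_y 8.7 zaxis [ 0.001 -0.    -1.   ] open 0.361 F [ 0.6 -0.5  0.2] grip 25.1
(.6342,-.0775,.035) tool shift mm [0.4 0.1 3.9]
t 12.3 tcp [ 0.6339 -0.0779  0.0365] yaw_y 8.7 zaxis [ 0.001 -0.    -1.   ] open 0.366 F [-0.6 -0.1 -1.8] grip 25.1
t 12.5 tcp [ 0.6337 -0.0778  0.0353] yaw_y 8.7 zaxis [ 0.001 -0.    -1.   ] open 0.361 F [ 0.5 -0.7  0.7] grip 25.1
```

```bash
python3 -m creep '[[0,0,0.001,0,0],[0,0,0,0,0]]' >/dev/null; python3 d.py; python3 -m creep '[[0,0,0,0,0.45],[0,0,0,0,0.6],[0,0,0,0,0.6],[0,0,0,0,0.6],[0,0,-0.01,0,0.6],[0,0,-0.03,0,0.6],[0,0,-0.04,0,0.6],[0,0,-0.04,0,0.6]]' >/dev/null; python3 d.py "(.455,-.0695,.12)"
python3 - <<'E'
from plant import arm
from h import *
for n in("top","scene"):
    c=arm.camera(n);print(top_of(c,.634,-.0775,.069),top_of(c,.455,-.0695,.042))
E
```

```text
t 12.7 tcp [ 0.6339 -0.078   0.0351] yaw_y 8.7 zaxis [ 0.001 -0.001 -1.   ] open 0.363 F [-3.4  0.8  7.7] grip 25.7
t 13.5 tcp [ 0.633  -0.0776  0.1554] yaw_y 8.7 zaxis [-0.001  0.    -1.   ] open 0.599 F [ 0.6 -0.3  0.7] grip 0.0
(.455,-.0695,.12) tool shift mm [  35.  -174.7   35.6]
None None
[ 6.339e-01 -7.770e-02  6.680e-02  6.340e-01 -7.790e-02  1.660e-02
  8.600e+01] [ 4.556e-01 -6.950e-02  3.950e-02  4.556e-01 -7.000e-02  1.180e-02
  4.400e+01]
```

Placed dead centre. On to the second short rook.

```bash
python3 -m creep '[[0.006,-0.028,0.006,0,0.6],[0.006,-0.03,0.006,0,0.6],[0.006,-0.03,0.006,0,0.6],[0.006,-0.03,0.006,0,0.6],[0.006,-0.03,0.006,0,0.6],[0.005,-0.0267,0.0056,0,0.6],[0,0,0,0,0.6],[0,0,0,0,0.6]]' >/dev/null; python3 -m creep '[[0,0,0,0,0.6]]'>/dev/null; python3 d.py "(.4553,-.0695,.012)"
```

```text
t 14.5 tcp [ 0.4568 -0.07    0.1191] yaw_y 8.7 zaxis [ 0.002 -0.001 -1.   ] open 0.601 F [ 0.2  0.3 -0.4] grip 0.0
(.4553,-.0695,.012) tool shift mm [  0.9  -1.5 107.1]
```

```bash
python3 -m creep '[[0.0005,-0.001,0.03,0,0.6],[0,0,0.03,0,0.6],[0,0,0.03,0,0.6],[0,0,0.0155,0,0.6],[0,0,0,0,0.6],[0,0,0,0,0.6],[0,0,0,0,0.6]]' >/dev/null; python3 d.py "(.4553,-.0695,.013)"; python3 -m creep '[[0,0,0,0,0],[0,0,0,0,0],[0,0,0,0,0],[0,0,0,0,0],[0,0,0,0,0],[0,0,0,0,0]]' 25 >/dev/null; python3 d.py; python3 -m creep '[[0,0,-0.01,0,0],[0,0,-0.03,0,0],[0,0,-0.04,0,0],[0,0,-0.04,0,0],[0,0,-0.03,0,0],[0,0,-0.01,0,0],[0,0,0,0,0]]' >/dev/null; python3 d.py "(.6212,.0747,.172)"
```

```text
t 15.2 tcp [ 0.4558 -0.0697  0.0139] yaw_y 8.7 zaxis [ 0.002 -0.001 -1.   ] open 0.599 F [-0.4  0.2 -0.4] grip 0.0
(.4553,-.0695,.013) tool shift mm [ 0.3 -0.5  0.9]
t 15.8 tcp [ 0.4552 -0.0696  0.0137] yaw_y 8.7 zaxis [ 0.002 -0.001 -1.   ] open 0.256 F [-0.7  0.1  6.5] grip 24.5
t 16.5 tcp [ 0.4552 -0.0696  0.1744] yaw_y 8.7 zaxis [ 0.003 -0.001 -1.   ] open 0.257 F [-0.3 -0.5 -0.4] grip 24.6
(.6212,.0747,.172) tool shift mm [117.5 185.9   2.7]
```

```bash
python3 -m creep '[[0.012,0.02,0,0,0],[0.018,0.028,0,0,0],[0.018,0.028,0,0,0],[0.018,0.028,0,0,0],[0.018,0.028,0,0,0],[0.018,0.028,0,0,0],[0.0155,0.0259,0,0,0],[0,0,0,0,0]]' >/dev/null;  python3 -m creep '[[0,0,0.03,0,0],[0,0,0.04,0,0],[0,0,0.03,0,0],[0,0,0.02,0,0],[0,0,0,0,0],[0,0,0,0,0],[0,0,0,0,0]]' >/dev/null; python3 d.py "(.6212,.0747,.0187)"
```

```text
t 18.0 tcp [0.621  0.0748 0.0539] yaw_y 8.7 zaxis [ 0.002 -0.    -1.   ] open 0.25 F [-0.9 -0.2  0.2] grip 24.7
(.6212,.0747,.0187) tool shift mm [-0.1  0.1 35.2]
```

```bash
python3 -m creep '[[0,0,0.015,0,0],[0,0,0.012,0,0],[0,0,0.005,0,0],[0,0,0,0,0],[0,0,0.0015,0,0],[0,0,0,0,0]]'>/dev/null; python3 d.py;  python3 -m creep '[[0,0,0.001,0,0],[0,0,0,0,0]]' >/dev/null; python3 d.py;python3 -m creep '[[0,0,0.001,0,0],[0,0,0,0,0]]' >/dev/null; python3 d.py
```

```text
t 18.6 tcp [0.6204 0.0751 0.0192] yaw_y 8.7 zaxis [ 0.  0. -1.] open 0.257 F [ 0.4  0.1 -0.3] grip 24.7
t 18.8 tcp [0.6206 0.075  0.0188] yaw_y 8.7 zaxis [ 0.001 -0.    -1.   ] open 0.255 F [-0.7  0.6  2.6] grip 24.9
t 19.0 tcp [0.6208 0.075  0.0187] yaw_y 8.7 zaxis [ 0.001 -0.    -1.   ] open 0.255 F [-4.1 -0.  10.1] grip 25.5
```

```bash
python3 -m creep '[[0,0,0,0,0.4],[0,0,0,0,0.55],[0,0,0,0,0.6],[0,0,0,0,0.6],[0,0,-0.01,0,0.6],[0,0,-0.03,0,0.6],[0,0,-0.045,0,0.6],[0,0,-0.045,0,0.6]]' >/dev/null; python3 d.py "(.451,-.231,.15)"
python3 - <<'E'
from plant import arm
from h import *
for n in("top","scene"):
    c=arm.camera(n);print(top_of(c,.621,.075,.047),top_of(c,.451,-.231,.064))
E
```

```text
t 19.8 tcp [0.6197 0.0751 0.1487] yaw_y 8.7 zaxis [-0.001  0.    -1.   ] open 0.599 F [ 0.7  0.5 -0.3] grip 0.0
(.451,-.231,.15) tool shift mm [-277.  -213.1   -1.2]
None [ 4.512e-01 -2.322e-01  6.150e-02  4.510e-01 -2.323e-01  1.590e-02
  9.100e+01]
[6.210e-01 7.540e-02 4.490e-02 6.206e-01 7.530e-02 1.180e-02 6.300e+01] [ 4.528e-01 -2.308e-01  6.160e-02  4.512e-01 -2.295e-01  1.690e-02
  6.300e+01]
```

```bash
python3 -m creep '[[-0.027,-0.021,0,0,0.65],[-0.03,-0.023,0,0,0.65],[-0.03,-0.023,0,0,0.65],[-0.03,-0.023,0,0,0.65],[-0.03,-0.023,0,0,0.65],[-0.03,-0.023,0,0,0.65],[-0.03,-0.023,0,0,0.65],[-0.03,-0.023,0,0,0.65]]' >/dev/null; python3 -m creep '[[-0.03,-0.023,0.01,0,0.65],[-0.01,-0.0081,0.02,0,0.65],[0,0,0,0,0.65],[0,0,0,0,0.65],[0,0,0,0,0.65]]'>/dev/null; python3 d.py "(.4512,-.231,.029)"
```

```text
t 21.2 tcp [ 0.4524 -0.2305  0.1182] yaw_y 8.8 zaxis [ 0.001 -0.    -1.   ] open 0.644 F [-0.3 -0.   0.2] grip 0.0
(.4512,-.231,.029) tool shift mm [-0.2 -1.4 89.2]
```

```bash
python3 -m creep '[[0,-0.001,0.03,0,0.65],[0,0,0.03,0,0.65],[0,0,0.02,0,0.65],[0,0,0.009,0,0.65],[0,0,0,0,0.65],[0,0,0,0,0.65]]' >/dev/null; python3 d.py "(.4512,-.231,.029)"; python3 -m creep '[[0,0,0,0,0],[0,0,0,0,0],[0,0,0,0,0],[0,0,0,0,0],[0,0,0,0,0],[0,0,0,0,0]]' 25 >/dev/null; python3 d.py; python3 -m creep '[[0,0,-0.01,0,0],[0,0,-0.03,0,0],[0,0,-0.04,0,0],[0,0,-0.04,0,0],[0,0,-0.03,0,0],[0,0,-0.01,0,0],[0,0,0,0,0]]' >/dev/null; python3 d.py "(.663,-.2145,.19)"
```

```text
t 21.8 tcp [ 0.4517 -0.2314  0.0294] yaw_y 8.8 zaxis [ 0.001 -0.001 -1.   ] open 0.652 F [0.6 0.7 0.2] grip 0.0
(.4512,-.231,.029) tool shift mm [ 0.4 -0.4  0.4]
t 22.4 tcp [ 0.4515 -0.2319  0.0296] yaw_y 8.7 zaxis [ 0.002 -0.001 -1.   ] open 0.363 F [-0.6  0.8  6.6] grip 24.7
t 23.1 tcp [ 0.4513 -0.2318  0.19  ] yaw_y 8.7 zaxis [ 0.003 -0.002 -1.   ] open 0.366 F [ 0.3 -0.2 -1.1] grip 25.0
(.663,-.2145,.19) tool shift mm [-15.  211.8   0.5]
```

```bash
python3 -m creep '[[-0.002,0.025,0,0,0],[-0.002,0.03,0,0,0],[-0.002,0.03,0,0,0],[-0.002,0.03,0,0,0],[-0.002,0.03,0,0,0],[-0.002,0.03,0,0,0],[-0.003,0.0368,0,0,0],[0,0,0,0,0]]' >/dev/null;  python3 -m creep '[[0,0,0,0,0],[0,0,0.03,0,0],[0,0,0.04,0,0],[0,0,0.03,0,0],[0,0,0.02,0,0],[0,0,0,0,0],[0,0,0,0,0],[0,0,0,0,0]]' >/dev/null; python3 d.py "(.663,-.2145,.0345)"
```

```text
t 24.7 tcp [ 0.6629 -0.2146  0.0702] yaw_y 8.7 zaxis [ 0.002 -0.001 -1.   ] open 0.364 F [-0.  -0.9  0.3] grip 25.2
(.663,-.2145,.0345) tool shift mm [ 0.2  0.  35.7]
```

```bash
python3 -m creep '[[0,0,0.015,0,0],[0,0,0.012,0,0],[0,0,0.006,0,0],[0,0,0,0,0],[0,0,0.0015,0,0],[0,0,0,0,0]]'>/dev/null; python3 d.py;  python3 -m creep '[[0,0,0.001,0,0],[0,0,0,0,0]]' >/dev/null; python3 d.py;python3 -m creep '[[0,0,0.001,0,0],[0,0,0,0,0]]' >/dev/null; python3 d.py
```

```text
t 25.3 tcp [ 0.6622 -0.2139  0.0342] yaw_y 8.7 zaxis [-0.  0. -1.] open 0.367 F [-3.7  0.4  5.6] grip 25.9
t 25.5 tcp [ 0.6623 -0.214   0.0342] yaw_y 8.7 zaxis [-0. -0. -1.] open 0.364 F [-5.2  1.5 10.9] grip 26.4
t 25.7 tcp [ 0.6624 -0.2141  0.0341] yaw_y 8.7 zaxis [-0. -0. -1.] open 0.364 F [-7.7  2.5 16.4] grip 26.9
```

```bash
python3 -m creep '[[0,0,-0.002,0,0],[0,0,0,0,0.45],[0,0,0,0,0.6],[0,0,0,0,0.6],[0,0,0,0,0.6],[0,0,-0.01,0,0.6],[0,0,-0.03,0,0.6],[0,0,-0.04,0,0.6]]' >/dev/null; python3 -m creep '[[0,0,-0.04,0,0.6],[0,-0.04,-0.03,0,0.6],[0,-0.05,0,0,0.6],[0,-0.05,0,0,0.6],[0,-0.05,0,0,0.6],[0,-0.05,0,0,0.6],[0,0,0,0,0.6],[0,0,0,0,0.6]]'>/dev/null; python3 d.py
python3 - <<'E'
from plant import arm
from h import *
for n in("top","scene"):
    c=arm.camera(n)
    for x,y,h in[(.663,-.2145,.069),(.634,-.0775,.069),(.6054,.2139,.047),(.6212,.0747,.047),(.6486,-.146,.088),(.6133,.1443,.055)]:print(n,top_of(c,x,y,h,.03))
    cv2.imwrite(f"pics/end_{n}.png",c["img"][...,::-1])
E
```

```text
t 27.3 tcp [ 0.4247 -0.2509  0.1849] yaw_y 8.6 zaxis [ 0.002 -0.001 -1.   ] open 0.6 F [ 1.3 -0.2 -0.2] grip 0.0
top [ 6.619e-01 -2.148e-01  6.680e-02  6.624e-01 -2.141e-01  1.610e-02
  8.600e+01]
top [ 6.321e-01 -7.880e-02  6.680e-02  6.319e-01 -7.910e-02  1.590e-02
  8.700e+01]
top [6.058e-01 2.113e-01 4.470e-02 6.060e-01 2.118e-01 1.140e-02 7.200e+01]
top [6.199e-01 7.420e-02 4.500e-02 6.202e-01 7.390e-02 1.140e-02 6.700e+01]
top [ 6.478e-01 -1.456e-01  8.550e-02  6.487e-01 -1.464e-01  1.190e-02
  7.200e+01]
top [6.086e-01 1.473e-01 5.710e-02 6.096e-01 1.474e-01 9.000e-03 4.400e+01]
scene [ 6.631e-01 -2.132e-01  6.650e-02  6.627e-01 -2.136e-01  1.670e-02
  9.500e+01]
scene [ 6.330e-01 -7.790e-02  6.680e-02  6.332e-01 -7.830e-02  1.680e-02
  8.500e+01]
scene [6.073e-01 2.126e-01 4.480e-02 6.067e-01 2.139e-01 1.250e-02 6.400e+01]
scene [6.212e-01 7.510e-02 4.520e-02 6.209e-01 7.540e-02 1.120e-02 6.300e+01]
scene [ 6.521e-01 -1.443e-01  8.610e-02  6.512e-01 -1.455e-01  1.240e-02
  5.900e+01]
scene [6.121e-01 1.486e-01 5.650e-02 6.099e-01 1.482e-01 8.800e-03 3.200e+01]
```

View pics/end_scene.png

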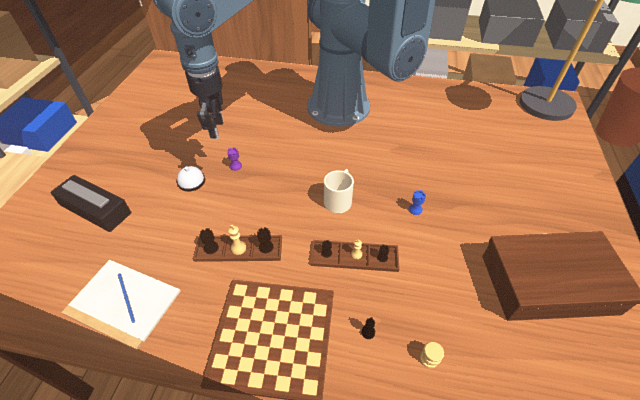

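The scene view shows the tall rooks at (207,240) and (264,239) either side of the tall king, and the short rooks at (326,248) and (383,253) either side of the short king. All are upright, and the bell and mug have not moved.

```bash
python3 -c "from plant import arm; print(arm.job_done())"
```

```text
the job is handed in; nothing more can be done
None
```

I handed the job in at about 27 s: both tall rooks stand either side of the tall king and both short rooks either side of the short king, each measured within 5 mm of its cell centre, with the kings, bell and mug left in place; the hand-in call returned no verdict.

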